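# Lever-lid waste bin: drop the used tubes

## Task

Two used sample tubes wait in the chute on the side of the white waste bin with the yellow lid. Press its red lever paddle all the way down with the fingertips so that the lid opens fully, keep it open until both tubes have rolled into the bin, then let the lever come up slowly under the fingers so that the lid closes gently without slamming, and move clear. Work the lid only through the lever, do not touch the lid or the tubes, and leave everything else on the trolley where it stands.

Things in the scene. Friction and masses are not known exactly. Their poses are not given: they have to be found in the camera images.
- bin: The waste bin, fixed to the trolley: white container 142 x 126 mm on a grey plinth, rim 140 mm up, inner floor 66 mm up. Origin under its centre, on the trolley surface; x points from the lever side to the hinge side, y to the chute, z up. The lever sticks out on the -x side (to the robot), paddle 164 mm from the centre; the sloping chute on the +y side reaches out to 120 mm, 180 mm high.
- paddle (a point): The middle of the top face of the lever's red paddle (30 x 30 mm, 7 to 10 mm thick), the place to press down on. It rides with the lever: about 76 mm high with the lever up, 43 mm with it fully down (and then some 4 mm further from the bin). The space under it is free; a bar 14 mm wide joins it to the bin.
- lever (a joint): Angle of the lever, rad: 0 up (lid shut), 0.30 fully down at its stop (lid fully open). The paddle moves about 11 mm per 0.1 rad. No latch: the lid's weight pushes the paddle up with about 5 to 8 N, less as the lid opens; if let go it rises at once and the lid slams. Letting it up evenly over 2 s or more closes the lid gently; under about 0.6 s counts as a slam.
- lid (a joint): Opening angle of the yellow lid, rad: 0 shut, 1.10 fully open. Linked to the lever: lid angle = 3.67 x lever angle. Shut, its top is 179 mm up; hinged on the bin's +x side, its front edge rises to 295 mm and tilts back away from the lever, so a gripper upright over the paddle does not meet it.
- tube_red_mid (a point): Middle of the red-capped used tube (19 mm diameter, 110 mm long), lying along the bin's x in the chute against the lid's side skirt. It rolls into the bin by itself once the lid is open far enough (from about 0.3 rad up). Inside the bin its middle is less than 125 mm above the trolley surface.
- tube_yellow_mid (a point): Middle of the yellow-capped used tube, same size, lying behind the red-capped one further up the chute.
- rack: Blue rack with empty tube holes, 112 x 58 mm, 69 mm high, at the back right; origin under its centre. To be left alone.
- reagent: White bottle with blue cap, 58 mm diameter, 123 mm high, on the right; origin under its centre. To be left alone.
- timer: White dial timer, 58 x 62 mm, 58 mm high, front right; origin under its centre. To be left alone.
- dish: Shallow metal dish, 90 mm diameter, 14 mm high, on the right; origin under its centre. To be left alone.
- vial_blue: Small standing vial with blue cap, 12 mm diameter, 34 mm high, near the front; origin under its centre. To be left alone.
- vial_green: Small standing vial with green cap, 12 mm diameter, 34 mm high, near the front; origin under its centre. To be left alone.
- beaker: Glass beaker, 72 mm diameter, 90 mm high, front left; origin under its centre. To be left alone.
- tape: Roll of brown tape lying flat, 93 mm diameter, 48 mm high, at the front; origin under its centre. To be left alone.
There are look-alikes about, which are no part of the job. What is shaped like the part that bears tube_yellow_mid but black is not meant.

How it is judged:
By the outcome, as a careful person would: the job done as asked, in the order asked, and still so for the second after the job is handed in, with the robot touching nothing.
It also fails if it takes over 38 s, if anything falls off the work surface, if the arm or the gripper's body presses on something with over 40 N, if the wrist force passes 120 N, or if a joint passes its speed limit or range.

## Robot

A 6-joint arm with a two-finger parallel gripper is mounted at the origin on a cart in front of the work surface, level with it; the furniture and walls round the work are solid. World frame = base frame: x ahead of the robot, y to its left, z up, the work surface at z = 0. Lengths are in m, angles in degrees, forces in N, time in s.
With the tool pointing down it reaches from about 0.375 to 0.9 m from the base axis. Payload 3.1 kg.
Tool frame: the origin (TCP) lies between the finger pads; the fingertips stand 11 mm ahead of it and the grasp point (between the pads) lies 8 mm behind it; z points along the fingers, y is the line along which they close (so a half turn about z gives the same grasp; the last joint's range is limited). The gripper opens to 87 mm and grips with 3 to 60 N. Pads are 19 mm wide; open, the fingers measure 117 mm over their backs; the gripper's body (75 mm by 190 mm) begins 51 mm behind the grasp point.
Start: joints at [60.361, 30.224, 82.088, -0, 67.689, -10.227], TCP at [0.208, 0.589, 0.234] pointing down, gripper open.
Joint ranges: [-176.69, 176.69], [-43.24, 126.21], [12.49, 139.97], [-82, 262], [0, 151.66], [-163.58, 163.58]. Speed limits (degrees/s): [159.86, 159.86, 180, 180, 180, 180].

## Interface

Orientations are given as a 3x3 rotation matrix whose columns are the frame's x, y, z axes.
In Python, from rig import bot, viewer, workorder, nets gives the robot as it stands. The module is installed in compiled form; this text tells all that it offers.
- The arm moves only by the tool move_arm, never from a script. Its argument "increments" is a list of rows, each a list of 7 numbers: the shift along the tool's x, y, z normalised to -1 to 1, where 1 is 0.3 m, then the turn, a rotation vector about the tool's x, y, z normalised to -1 to 1, where 1 is pi rad, then the opening, from 0 (shut) to 1 (fully open). In form: [[tx, ty, tz, wx, wy, wz, grip], ...]. A call has 1 to 10 rows; each row is the pose to reach, as a shift and turn from the pose commanded when the call began, along the tool's axes at that moment, turning the shorter way round; what a row does not reach only later rows make up. A row lasts 1/12 s, in which the tool goes at most 41.7 mm and 7.16 degrees, less where a joint would pass 70% of its speed; a pose out of reach is approached as far as the arm can. A call with a number of a shift or a turn outside -1 to 1 is refused whole. A call with a gripper value outside its range is refused whole. The fingers move at their own pace and stop on an object; the grip force is fixed at half the most. Time passes only in rows, so rows that repeat a pose let the fingers close. It gives the time, the measured TCP pose, the force, the opening and the grip force at its end, in the units of the state.
- bot.read_state(): the state, without advancing time (a new reading comes with each control period).
- viewer.capture(name): name is "scene" or "top"; returns a dict with "image" (400x640x3 uint8, blue, green, red), "K" (3x3 intrinsics, pixels), "eye" and "orientation" of the camera in the world. Camera axes: x right, y up, looking along -z (the intrinsics and any distortion apply to the point x, -y, -z); pixel columns grow to the right and rows downward; lengths in m; the calibration is good to about 2 mm. A picture is of the moment at which its call begins. There is no depth.
- workorder.hand_in(): hands the job in; it is judged then, once.
Trained networks look in the newest picture that a camera, given by its name, has taken for a name from the list of things; names that differ only in an ending like _2 or _b are one class to them, and where a whole thing is asked for, a point or a joint stands for the part that bears it (a point fixed in the world has none). Each returns a list of dicts, best first, with "conf" (0 to 1); they miss things now and then, are a little off and sometimes report something else, mostly with a low value. They report only what shows in the picture. A call takes as long as a camera call. They do not tell look-alikes from the thing itself.
- nets.find_in(camera, thing): "location" ([column, row] in pixels, amid what is visible of it).
The state is a dict: "time_s": time; "joint_positions": joint angles; "qvel": joint speeds; "tau": joint torques, N m; "position": TCP position; "tcp_rot": TCP orientation; "force": force on the tool from outside, world axes, zero at the start; "moment": the same for the moment, N m; "opening": opening from 0.0 (shut) to 1.0 (fully open); "grasp_force": force on a finger pad.
Only numpy, scipy, OpenCV 4.12 (cv2) and the standard library are available. Lean on these libraries where they do the work, as an engineer would, in place of code of your own. Each camera call takes 0.05 s, during which the arm holds its last target. There are 200 camera calls.

## Working session

There is one attempt and no reset: what is moved stays moved. The work goes in short steps, Python scripts to look and compute and a tool call to move; the robot and the scene stay as the last step left them, time stands still between calls to the robot, and variables do not carry over. Pictures are saved under pics/ and viewed, at most 10 in all, crops included, and the job is handed in when it is done.

Besides the shell and the picture viewer there is one more tool, called after "Emit:" as name(argument=value, ...), one argument or row to a line, values as JSON. move_arm: Moves the arm, as the interface text tells. Its arguments: {"type":"object","properties":{"increments":{"type":"array"}},"required":["increments"]}

```bash
mkdir -p pics
cat > h.py <<'E'
import numpy as np, cv2
from rig import bot, viewer, workorder, nets
def ray(c,px):
    K=c["K"];d=np.array([(px[0]-K[0,2])/K[0,0],-(px[1]-K[1,2])/K[1,1],-1.0])
    return np.array(c["eye"]),np.array(c["orientation"])@d
def atz(c,px,z):
    e,d=ray(c,px);return e+d*(z-e[2])/d[2]
def tri(c1,p1,c2,p2):
    a,u=ray(c1,p1);b,v=ray(c2,p2)
    s=np.linalg.lstsq(np.stack([u,-v],1),b-a,rcond=None)[0]
    p,q=a+s[0]*u,b+s[1]*v
    return (p+q)/2,np.linalg.norm(p-q)
E
python3 - <<'E'
from h import *
C={}
for n in("scene","top"):
    c=viewer.capture(n);C[n]=c;cv2.imwrite(f"pics/{n}0.png",c["image"]);print(n,c["eye"],[k for k in c])
    for t in("bin","paddle","lid","tube_red_mid","tube_yellow_mid","vial_blue","vial_green","tape","beaker","timer"):
        print(t,[(np.round(r["location"]).tolist(),round(r["conf"],2)) for r in nets.find_in(n,t)][:4])
s=bot.read_state();print(s["position"],s["tcp_rot"],s["time_s"])
E
```

```text
scene [ 0.07759436 -0.69010149  0.50161663] ['image', 'K', 'eye', 'orientation']
bin [([381.0, 200.0], 0.69)]
paddle [([329.0, 231.0], 0.84)]
lid [([387.0, 181.0], 0.91)]
tube_red_mid []
tube_yellow_mid [([296.0, 214.0], 0.7), ([370.0, 158.0], 0.54), ([329.0, 232.0], 0.37)]
vial_blue []
vial_green []
tape [([248.0, 246.0], 0.61), ([444.0, 246.0], 0.53)]
beaker [([226.0, 210.0], 0.87)]
timer [([292.0, 291.0], 0.7), ([248.0, 246.0], 0.5)]
top [ 0.43985093 -0.11803804  1.09342171] ['image', 'K', 'eye', 'orientation']
bin [([349.0, 166.0], 0.66)]
paddle [([343.0, 233.0], 0.7)]
lid [([352.0, 160.0], 0.84)]
tube_red_mid [([312.0, 152.0], 0.76)]
tube_yellow_mid [([251.0, 214.0], 0.81), ([304.0, 150.0], 0.7)]
vial_blue []
vial_green [([305.0, 152.0], 0.22)]
tape [([265.0, 296.0], 0.65)]
beaker [([218.0, 289.0], 0.75)]
timer [([402.0, 279.0], 0.96)]
[0.20768801 0.58944303 0.23355197] [[-9.43159840e-01  3.32339459e-01  1.48179800e-05]
 [ 3.32339459e-01  9.43159840e-01 -3.58359042e-05]
 [-2.58854087e-05 -2.88743862e-05 -9.99999999e-01]] 1.1
```

View pics/scene0.png

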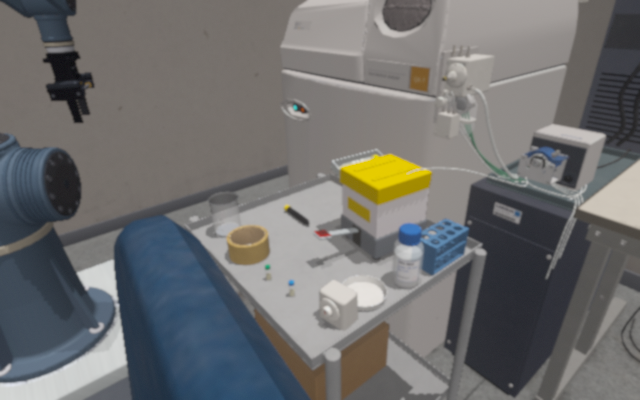

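View pics/top0.png

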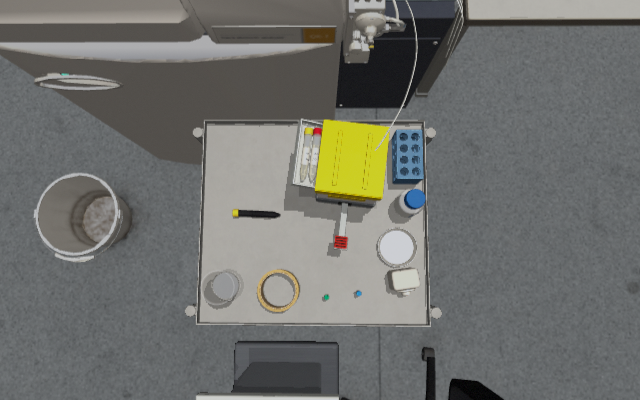

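Scene and top agree. The only red lever paddle is at top (341,242) / scene (322,234). The black pen-like tube with a yellow cap at top (256,213) / scene (296,214) is the look-alike. The real tubes lie in the chute at top (304–316,150). I'll confirm in a crop and measure.

Run:
```python
from h import *
C={n:viewer.capture(n) for n in("scene","top")}
P={}
for n,c in C.items():
    im=c["image"].astype(int);b,g,r=im[...,0],im[...,1],im[...,2]
    m=((r>120)&(g<80)&(b<80)).astype(np.uint8)
    k,_,st,ce=cv2.connectedComponentsWithStats(m)
    L=[(ce[i].round(1).tolist(),st[i].tolist()) for i in range(1,k) if st[i,4]>8];print(n,L)
    x0={"scene":318,"top":341}[n]
    P[n]=min((l[0] for l in L),key=lambda p:np.hypot(p[0]-{"scene":322,"top":341}[n],p[1]-{"scene":234,"top":242}[n]))
p,e=tri(C["scene"],P["scene"],C["top"],P["top"]);print("paddle",p,e, "atz",atz(C["top"],P["top"],.074))
im=C["top"]["image"].astype(int)
m=((im[...,2]>180)&(im[...,1]>170)&(im[...,0]<80)).astype(np.uint8)
k,lab,st,ce=cv2.connectedComponentsWithStats(m);i=1+st[1:,4].argmax()
pts=cv2.findContours((lab==i).astype(np.uint8),0,2)[0][0]
box=cv2.boxPoints(cv2.minAreaRect(pts));print(box)
w=np.array([atz(C["top"],q,.179) for q in box]);print(w.round(3));
for a,b in((0,1),(1,2)): d=w[b]-w[a];print(np.degrees(np.arctan2(d[1],d[0])),np.linalg.norm(d))
ctr=w.mean(0);d=ctr-p;print("dir paddle->lid",np.degrees(np.arctan2(d[1],d[0])),np.hypot(*d[:2]))
print("bottle",atz(C["top"],(414,199),.12))
t=C["top"]["image"][110:310,200:430];cv2.imwrite("pics/c1.png",cv2.resize(t,None,fx=3,fy=2.9,interpolation=2)[:600])
```

```text
scene [([322.1, 232.8], [317, 230, 11, 6, 44])]
top [([317.3, 130.7], [313, 128, 9, 7, 46]), ([340.3, 241.8], [334, 236, 13, 12, 110])]
paddle [ 0.4858475  -0.16169873  0.07481622] 0.0027939499700553663 atz [ 0.48474595 -0.16091776  0.074     ]
[[314.38568  190.22185 ]
 [322.77478  118.914696]
 [390.13654  126.839615]
 [381.74744  198.14676 ]]
[[ 0.581 -0.106  0.179]
 [ 0.725 -0.122  0.179]
 [ 0.709 -0.256  0.179]
 [ 0.565 -0.238  0.179]]
-6.357589229638847 0.14535515041544514
-96.93793787373704 0.1351524865394826
dir paddle->lid -6.730641106060261 0.16023098464169896
bottle [ 0.57189929 -0.31187665  0.12      ]
```

View pics/c1.png

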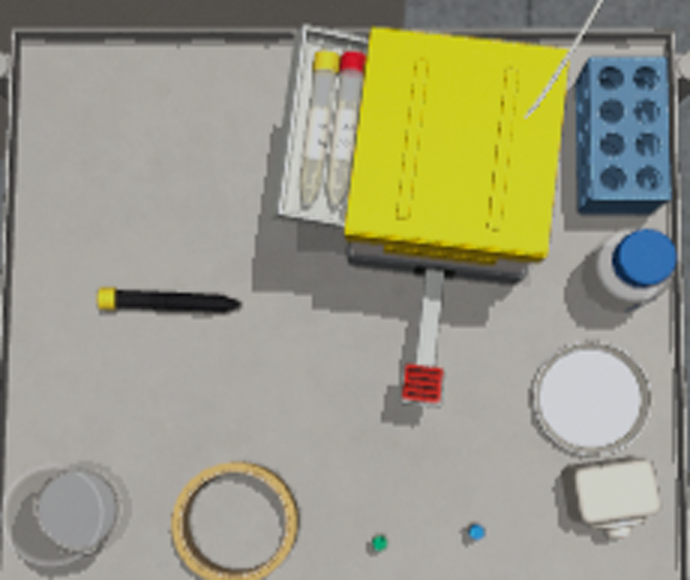

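The crop confirms the red paddle on the white lever at crop (423,383), with the red and yellow tubes in the chute at (345,130) and (322,130). The black look-alike at (170,300) is on its own. Paddle ≈ (0.485, −0.161, 0.075), bin yaw ≈ −6.7°.

Emit:
move_arm(
  increments=[
    [-0.75,-0.62,0,0,0,-0.07,0],
    [-0.75,-0.62,0,0,0,-0.07,0],
    [-0.75,-0.62,0,0,0,-0.07,0],
    [-0.75,-0.62,0,0,0,-0.07,0],
    [-0.75,-0.62,0,0,0,-0.07,0],
    [-0.75,-0.62,0,0,0,-0.07,0],
    [-0.75,-0.62,0,0,0,-0.07,0],
    [-0.75,-0.62,0,0,0,-0.07,0],
    [-0.75,-0.62,0,0,0,-0.07,0],
  ],
)

```text
time_s: 1.95
position: [0.3596, 0.3376, 0.2338]
tcp_rot: [[-0.992, 0.124, 0.0], [0.124, 0.992, 0.0], [-0.0, 0.0, -1.0]]
force: [-0.3, -0.2, 0.1]
opening: 0.404
grasp_force: 0.0
```

Emit:
move_arm(
  increments=[
    [-0.37,-0.86,0,0,0,0,0],
    [-0.37,-0.86,0,0,0,0,0],
    [-0.37,-0.86,0,0,0,0,0],
    [-0.37,-0.86,0,0,0,0,0],
    [-0.37,-0.86,0,0,0,0,0],
    [-0.37,-0.86,0,0,0,0,0],
    [-0.37,-0.86,0,0,0,0,0],
    [-0.37,-0.86,0,0,0,0,0],
    [-0.37,-0.86,0,0,0,0,0],
  ],
)

```text
time_s: 2.7
position: [0.4384, 0.0699, 0.2336]
tcp_rot: [[-0.993, 0.121, 0.0], [0.121, 0.993, 0.001], [-0.0, 0.001, -1.0]]
force: [-0.5, 1.1, -0.4]
opening: 0.001
grasp_force: 0.0
```

Emit:
move_arm(
  increments=[
    [-0.235,-0.747,0,0,0,0,0],
    [-0.235,-0.747,0,0,0,0,0],
    [-0.235,-0.747,0,0,0,0,0],
    [-0.235,-0.747,0,0,0,0,0],
    [-0.235,-0.747,0,0,0,0,0],
    [-0.235,-0.747,0,0,0,0,0],
    [-0.235,-0.747,0.24,0,0,0,0],
    [-0.235,-0.747,0.24,0,0,0,0],
    [-0.235,-0.747,0.24,0,0,0,0],
  ],
)

```text
time_s: 3.45
position: [0.478, -0.157, 0.1567]
tcp_rot: [[-0.993, 0.117, -0.01], [0.117, 0.993, 0.007], [0.011, 0.006, -1.0]]
force: [0.2, 0.4, -0.3]
opening: 0.009
grasp_force: 0.0
```

Run:
```python
from h import *
s=bot.read_state();print(s["position"],s["force"],s["joint_positions"])
a=viewer.capture("scene");b=viewer.capture("top")
f=lambda i:cv2.resize(i,(400,300),interpolation=2)
cv2.imwrite("pics/c2.png",np.hstack([f(a["image"][120:270,240:440]),f(b["image"][120:270,240:440])]))
```

```text
[ 0.4779702  -0.15695743  0.15672665] [ 0.18793532  0.41355444 -0.29580838] [-3.09497864e+01  2.77689475e+01  1.03289883e+02  5.21054585e-02
  4.96664497e+01 -1.14265131e+02]
```

View pics/c2.png

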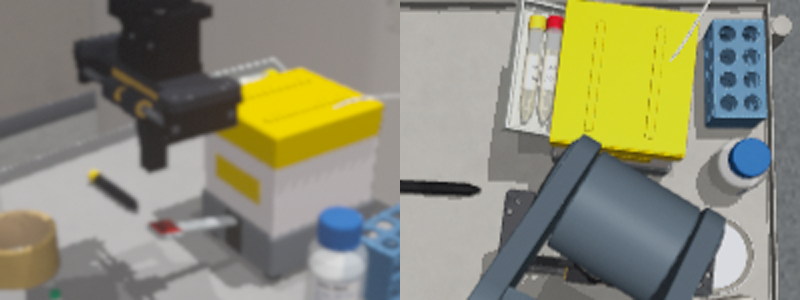

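The gripper's long axis lies across the lever, parallel to the bin's front, and the fingertips are over the paddle. Nothing is in the way, so I'm descending to just above it.

Emit:
move_arm(
  increments=[
    [0,0,0.1,0,0,0,0],
    [0,0,0.2,0,0,0,0],
    [0,0,0.22,0,0,0,0],
    [0,0,0.22,0,0,0,0],
    [0,0,0.22,0,0,0,0],
  ],
)

```text
time_s: 3.97
position: [0.4823, -0.1607, 0.0971]
tcp_rot: [[-0.993, 0.117, 0.002], [0.117, 0.993, -0.001], [-0.002, -0.001, -1.0]]
force: [0.4, 0.3, -0.1]
opening: 0.006
grasp_force: 0.0
```

Emit:
move_arm(
  increments=[
    [0,0,0.02,0,0,0,0],
    [0,0,0.035,0,0,0,0],
    [0.001,0,0.05,0,0,0,0],
    [0.002,0,0.065,0,0,0,0],
    [0.003,0,0.08,0,0,0,0],
    [0.004,0,0.095,0,0,0,0],
    [0.006,0,0.11,0,0,0,0],
    [0.008,0,0.12,0,0,0,0],
    [0.01,0,0.13,0,0,0,0],
    [0.01,0,0.13,0,0,0,0],
  ],
)

```text
time_s: 4.8
position: [0.4785, -0.1609, 0.0568]
tcp_rot: [[-0.993, 0.119, 0.001], [0.119, 0.993, -0.001], [-0.001, -0.0, -1.0]]
force: [0.7, 0.6, -0.3]
opening: 0.005
grasp_force: 0.0
```

Run:
```python
from h import *
a=viewer.capture("scene");b=viewer.capture("top")
s=bot.read_state();print(s["position"],s["force"],s["moment"])
f=lambda i:cv2.resize(i,(400,300),interpolation=2)
cv2.imwrite("pics/c3.png",np.hstack([cv2.resize(a["image"][180:270,270:390],(400,300),interpolation=2),f(b["image"][120:270,240:440])]))
```

```text
[ 0.47836117 -0.16073393  0.05679316] [0.1604145  1.21018157 1.26790939] [ 0.01475493 -0.00522936 -0.00027519]
```

View pics/c3.png

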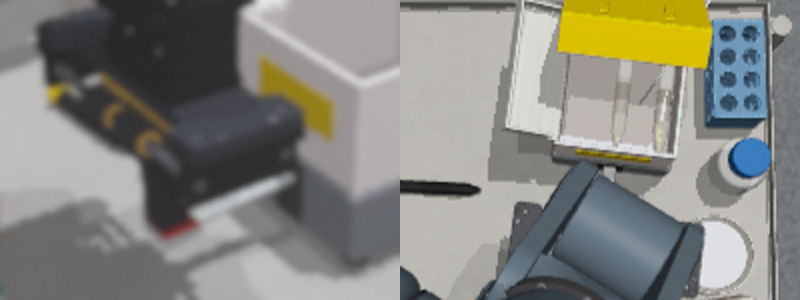

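Left crop: the fingertips hold the red paddle down at (180,228). Right crop: the lid stands open and both tubes are in the bin at (622,100) and (662,105). I'm pressing the last few millimetres to the stop.

Emit:
move_arm(
  increments=[
    [0,0,0.005,0,0,0,0],
    [0,0,0.01,0,0,0,0],
    [0,0,0.015,0,0,0,0],
    [0,0,0.015,0,0,0,0],
    [0,0,0.015,0,0,0,0],
  ],
)

```text
time_s: 5.32
position: [0.4785, -0.1608, 0.054]
tcp_rot: [[-0.993, 0.118, 0.002], [0.118, 0.993, -0.001], [-0.002, -0.001, -1.0]]
force: [-2.7, 1.5, 20.2]
opening: 0.004
grasp_force: 9.7
```

Emit:
move_arm(
  increments=[
    [0,0,0,0,0,0,0],
    [0,0,0,0,0,0,0],
    [0,0,0,0,0,0,0],
    [0,0,0,0,0,0,0],
    [0,0,0,0,0,0,0],
    [0,0,0,0,0,0,0],
  ],
)

```text
time_s: 5.82
position: [0.4785, -0.1608, 0.054]
tcp_rot: [[-0.993, 0.118, 0.002], [0.118, 0.993, -0.001], [-0.002, -0.001, -1.0]]
force: [-1.6, 2.2, 18.5]
opening: 0.005
grasp_force: 9.6
```

Run:
```python
from h import *
b=viewer.capture("top")
cv2.imwrite("pics/c4.png",cv2.resize(b["image"][110:210,280:430],(600,400),interpolation=2))
s=bot.read_state();print(s["position"],s["force"])
```

```text
[ 0.47850602 -0.16076162  0.05402338] [-2.82538411  0.82403597 18.33635877]
```

View pics/c4.png

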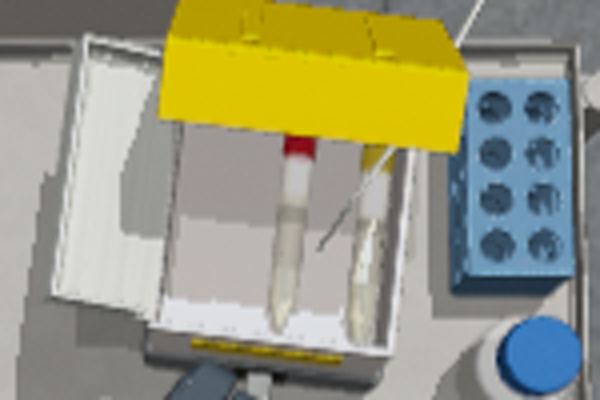

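The chute is empty, the red tube (290,230) and yellow tube (370,250) lie in the bin, and the lever is at its stop. Now I'm letting it up slowly.

Emit:
move_arm(
  increments=[
    [0,0,-0.0025,0,0,0,0],
    [0,0,-0.005,0,0,0,0],
    [0,0,-0.0075,0,0,0,0],
    [0,0,-0.01,0,0,0,0],
    [0,0,-0.0125,0,0,0,0],
    [-0.001,0,-0.015,0,0,0,0],
    [-0.001,0,-0.0175,0,0,0,0],
    [-0.001,0,-0.02,0,0,0,0],
    [-0.002,0,-0.0225,0,0,0,0],
    [-0.002,0,-0.025,0,0,0,0],
  ],
)

```text
time_s: 6.7
position: [0.4784, -0.1607, 0.0596]
tcp_rot: [[-0.993, 0.118, -0.001], [0.118, 0.993, 0.0], [0.001, 0.0, -1.0]]
force: [-0.6, -0.2, 2.3]
opening: 0.001
grasp_force: 1.3
```

Emit:
move_arm(
  increments=[
    [0,0,-0.0025,0,0,0,0],
    [0,0,-0.005,0,0,0,0],
    [0,0,-0.0075,0,0,0,0],
    [0,0,-0.01,0,0,0,0],
    [0,0,-0.0125,0,0,0,0],
    [-0.001,0,-0.015,0,0,0,0],
    [-0.001,0,-0.0175,0,0,0,0],
    [-0.001,0,-0.02,0,0,0,0],
    [-0.002,0,-0.0225,0,0,0,0],
    [-0.002,0,-0.025,0,0,0,0],
  ],
)

```text
time_s: 7.53
position: [0.4791, -0.1606, 0.0671]
tcp_rot: [[-0.993, 0.119, -0.001], [0.119, 0.993, 0.0], [0.001, 0.0, -1.0]]
force: [-2.7, -0.2, 4.7]
opening: 0.007
grasp_force: 2.1
```

Emit:
move_arm(
  increments=[
    [0,0,-0.0025,0,0,0,0],
    [0,0,-0.005,0,0,0,0],
    [0,0,-0.0075,0,0,0,0],
    [0,0,-0.01,0,0,0,0],
    [0,0,-0.0125,0,0,0,0],
    [-0.001,0,-0.015,0,0,0,0],
    [-0.001,0,-0.0175,0,0,0,0],
    [-0.001,0,-0.02,0,0,0,0],
    [-0.002,0,-0.0225,0,0,0,0],
    [-0.002,0,-0.025,0,0,0,0],
  ],
)

```text
time_s: 8.37
position: [0.4798, -0.1607, 0.0747]
tcp_rot: [[-0.993, 0.119, -0.0], [0.119, 0.993, 0.0], [0.0, 0.0, -1.0]]
force: [-2.8, 0.2, 5.3]
opening: 0.009
grasp_force: 2.8
```

Emit:
move_arm(
  increments=[
    [0,0,-0.0025,0,0,0,0],
    [0,0,-0.005,0,0,0,0],
    [0,0,-0.0075,0,0,0,0],
    [0,0,-0.01,0,0,0,0],
    [0,0,-0.0125,0,0,0,0],
    [-0.001,0,-0.015,0,0,0,0],
    [-0.001,0,-0.0175,0,0,0,0],
    [-0.001,0,-0.02,0,0,0,0],
    [-0.002,0,-0.0225,0,0,0,0],
    [-0.002,0,-0.025,0,0,0,0],
  ],
)

```text
time_s: 9.2
position: [0.4809, -0.1608, 0.0824]
tcp_rot: [[-0.993, 0.119, 0.001], [0.119, 0.993, -0.0], [-0.001, 0.0, -1.0]]
force: [-2.2, 0.1, 7.6]
opening: 0.008
grasp_force: 3.4
```

Still in contact, with about 4 mm to go. I'm continuing at a slower rate.

Emit:
move_arm(
  increments=[
    [0,0,-0.002,0,0,0,0],
    [0,0,-0.004,0,0,0,0],
    [0,0,-0.006,0,0,0,0],
    [0,0,-0.008,0,0,0,0],
    [0,0,-0.01,0,0,0,0],
    [0,0,-0.012,0,0,0,0],
    [0,0,-0.014,0,0,0,0],
    [0,0,-0.016,0,0,0,0],
    [0,0,-0.018,0,0,0,0],
    [0,0,-0.02,0,0,0,0],
  ],
)

```text
time_s: 10.03
position: [0.4822, -0.1611, 0.0888]
tcp_rot: [[-0.993, 0.12, 0.004], [0.12, 0.993, -0.001], [-0.004, -0.0, -1.0]]
force: [0.8, 2.6, 7.1]
opening: 0.008
grasp_force: 3.6
```

Emit:
move_arm(
  increments=[
    [0,0,-0.002,0,0,0,0],
    [0,0,-0.004,0,0,0,0],
    [0,0,-0.006,0,0,0,0],
    [0,0,-0.008,0,0,0,0],
    [0,0,-0.01,0,0,0,0],
    [0,0,-0.012,0,0,0,0],
    [0,0,-0.014,0,0,0,0],
    [0,0,-0.016,0,0,0,0],
    [0,0,-0.018,0,0,0,0],
    [0,0,-0.02,0,0,0,0],
  ],
)

```text
time_s: 10.87
position: [0.4805, -0.1609, 0.0941]
tcp_rot: [[-0.993, 0.119, -0.0], [0.119, 0.993, 0.0], [0.0, 0.0, -1.0]]
force: [0.4, 0.4, 0.3]
opening: 0.005
grasp_force: 0.0
```

Emit:
move_arm(
  increments=[
    [0,0,-0.05,0,0,0,0],
    [0.02,0,-0.15,0,0,0,0],
    [0.05,0,-0.28,0,0,0,0],
    [0.05,0,-0.4,0,0,0,0],
    [0.05,0.1,-0.5,0,0,0,0],
    [0.05,0.25,-0.5,0,0,0,0],
    [0.05,0.4,-0.5,0,0,0,0],
    [0.05,0.5,-0.5,0,0,0,0],
    [0.05,0.5,-0.5,0,0,0,0],
    [0.05,0.5,-0.5,0,0,0,0],
  ],
)

```text
time_s: 11.7
position: [0.4831, -0.0083, 0.2442]
tcp_rot: [[-0.993, 0.114, 0.0], [0.114, 0.993, -0.0], [-0.0, -0.0, -1.0]]
force: [0.3, -0.0, 0.5]
opening: 0.003
grasp_force: 0.0
```

Run:
```python
from h import *
a=viewer.capture("scene");b=viewer.capture("top")
f=lambda i:cv2.resize(i,(400,375),interpolation=2)
cv2.imwrite("pics/c5.png",np.hstack([f(a["image"][130:340,190:480]),f(b["image"][110:335,195:435])]))
s=bot.read_state();print(s["position"],s["force"])
```

```text
[ 0.4834121  -0.01051985  0.24402441] [-0.48586795  0.21191611  1.3242477 ]
```

View pics/c5.png

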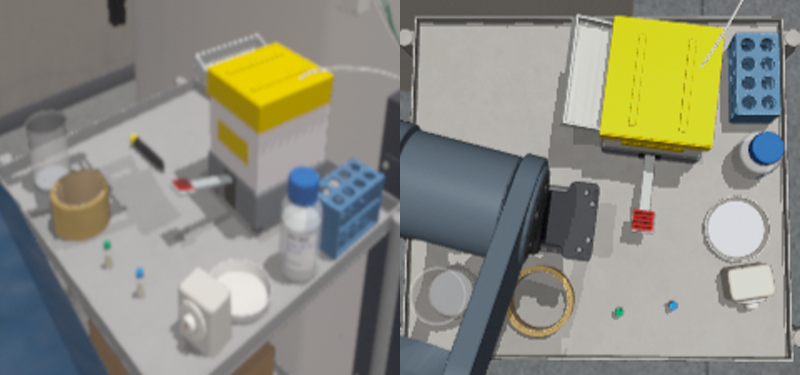

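The lid is shut (270,80 left; 660,80 right), the lever is up (185,184 left), and the chute is empty. Everything else stands where it was and the arm is clear.

```bash
python3 -c "
from rig import workorder;print(workorder.hand_in())"
```

```text
the job is handed in; nothing more can be done
None
```

I pressed the lever to its stop, both tubes rolled into the bin, the lid closed gently over about 4 s under the fingers, the arm moved clear with nothing else disturbed, and I handed the job in at about 12 s on the robot's clock.

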